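# Stow the gate kit in the walnut box

## Task

Put the gate kit away for the night: with the flat pry blade, lever up the front lip of the walnut box's hinged flap and swing the flap right open, then draw the bamboo tray fully out. Put every piece of the kit that lies on the bench (padlock, keys, torch, glass stone, whichever are there) into the drawn-out tray, slide the tray fully home, and only then shut the flap. Leave the pry blade lying flat on its cork mat, and do not disturb the tea cup, the bonsai or the lantern.

Things in the scene. Friction and masses are not known exactly. Their poses are not given: they have to be found in the camera images.
- box: walnut box 220 (x) x 232 (y) x 85 mm high, fixed; origin at the centre of its underside; its front faces its own -x (towards the robot). Side walls 12 mm thick, 75 mm high, front ends at x = -110 mm. A roof board (top at 85 mm) covers only x = -30 to +110 mm; the front 80 mm is covered by the flap, and the front side is open but for the tray's front wall
- flap (a joint): hinge angle of the walnut flap (rad): 0 shut (level), grows as its front edge lifts, 1.8 fully open (leaning a little back past upright). Stiff friction hinge: it stays where it is left. The flap is a panel 232 mm wide, 9 mm thick, reaching 96 mm forward of the hinge; along its whole front edge a lip 10 mm thick hangs 12 mm below the panel's underside
- flap_hinge (a point): middle of the flap's hinge axis (which runs along the box's y), at x = -30 mm, z = 80.5 mm in the box frame; does not move
- flap_lip (a point): middle of the lower edge of the flap's lip, moves with the flap (shut: x = -121 mm, z = 64 mm in the box frame; the panel's top is then at 85, its underside at 76 mm). Between the shut lip and the rim of the tray's front wall (50 mm above the bench) is a 14 mm slot for the blade, blocked only in the middle by the tray's tab (24 mm wide)
- tray (a joint): how far the bamboo tray is drawn out towards the box's -x (m): 0 fully home, 0.13 fully out
- tray_in (a point): centre of the tray's inner floor, moves with the tray, axes as the box. Inside, the tray measures 186 (x) x 188 mm (y); its floor is 20 mm above the bench, side and back walls rise 25 mm and the front wall (8 mm thick) 30 mm above the floor. Shut it lies at x = -4 mm in the box frame
- tray_tab (a point): on the tray's pull tab, 14 mm above the front wall's rim: an upright block 16 (x) x 24 mm (y) in the middle of the tray's front wall, its top 74 mm above the bench, 24 mm above the wall's rim; shut, it is hidden under the flap with its front face at x = -113 mm in the box frame. Nip it from above across its 24 mm
- blade: pry blade, loose, 120 g: wooden handle 100 (x) x 26 (y) x 16 mm, then a thin flat steel blade 24 mm wide, 3 mm thick, at mid height of the handle (8 mm), reaching 110 mm beyond the handle's +x end. Origin: centre of the handle's underside. x points to the blade's tip; balance point about 40 mm from the origin
- blade_tip (a point): end of the steel blade, 160 mm from the handle's centre along the blade's x, 8 mm above the underside
- mat: cork mat 250 (x) x 90 (y) x 4 mm, fixed, on which the blade lies; origin at the centre of its underside, x along its length
- padlock: nickel padlock lying flat, 70 x 36 x 20 mm, body 44 mm long (x from -35 to +9 mm), shackle on +x; origin at the underside. May be absent
- key_a: bronze-coloured gate key lying flat, 76 mm long, 7 mm thick: round bow of 28 mm diameter at x = -24 mm, shank 10 mm wide from there to x = +38 mm, bit at x = 28 to 36 mm reaching to y = +14 mm; origin at the underside on the shank. May be absent
- key_b: a second key, the same as key_a. May be absent
- torch: orange plastic torch lying along x, square in section: body 26 mm wide (x from -54 to +24 mm), head 30 mm wide and high (x to +54 mm), toggle switch on top (to 34 mm); origin mid length at the level of the head's underside. May be absent
- stone: smooth green glass paperweight stone, round, 44 mm in diameter, 25 mm high, upright sides to 14 mm; origin at the centre of its underside. May be absent
- tea_cup: bystander: ceramic cup, 72 mm across, 60 mm high
- bonsai: bystander: small bonsai in a 100 x 140 mm pot, about 180 mm high
- lantern: bystander: metal and glass lantern, 100 x 100 mm, 150 mm high

How it is judged (in metres and radians):
On the way, in this order (a step that is already met when the one before it is completed fails the run):
1. the flap has been levered up (beyond 0.35 rad) by the blade, with no finger on the box (value of joint flap above 0.35 rad and contact force between blade and box above 0.1 N and contact force between the fingers and box below 0.1 N), for 0.1 s.
2. the tray is drawn out (over 100 mm) with the flap wide open (over 1.2 rad) (value of joint flap above 1.2 rad and value of joint tray above 0.1 m), for 0.2 s.
3. every piece of the kit lies in the tray while the tray is still drawn out (over 50 mm) (x of padlock in the frame of tray_in between -0.093 and 0.093 m and y of padlock in the frame of tray_in between -0.094 and 0.094 m and z of padlock in the frame of tray_in between -0.01 and 0.04 m and x of key_a in the frame of tray_in between -0.093 and 0.093 m and y of key_a in the frame of tray_in between -0.094 and 0.094 m and z of key_a in the frame of tray_in between -0.01 and 0.04 m and x of key_b in the frame of tray_in between -0.093 and 0.093 m and y of key_b in the frame of tray_in between -0.094 and 0.094 m and z of key_b in the frame of tray_in between -0.01 and 0.04 m and x of torch in the frame of tray_in between -0.093 and 0.093 m and y of torch in the frame of tray_in between -0.094 and 0.094 m and z of torch in the frame of tray_in between -0.01 and 0.04 m and x of stone in the frame of tray_in between -0.093 and 0.093 m and y of stone in the frame of tray_in between -0.094 and 0.094 m and z of stone in the frame of tray_in between -0.01 and 0.04 m and value of joint tray above 0.05 m), for 0.2 s.
4. the tray is fully home (within 6 mm) with the kit in it, the flap still open (over 0.5 rad) (x of padlock in the frame of tray_in between -0.093 and 0.093 m and y of padlock in the frame of tray_in between -0.094 and 0.094 m and z of padlock in the frame of tray_in between -0.01 and 0.04 m and x of key_a in the frame of tray_in between -0.093 and 0.093 m and y of key_a in the frame of tray_in between -0.094 and 0.094 m and z of key_a in the frame of tray_in between -0.01 and 0.04 m and x of key_b in the frame of tray_in between -0.093 and 0.093 m and y of key_b in the frame of tray_in between -0.094 and 0.094 m and z of key_b in the frame of tray_in between -0.01 and 0.04 m and x of torch in the frame of tray_in between -0.093 and 0.093 m and y of torch in the frame of tray_in between -0.094 and 0.094 m and z of torch in the frame of tray_in between -0.01 and 0.04 m and x of stone in the frame of tray_in between -0.093 and 0.093 m and y of stone in the frame of tray_in between -0.094 and 0.094 m and z of stone in the frame of tray_in between -0.01 and 0.04 m and value of joint tray below 0.006 m and value of joint flap above 0.5 rad), for 0.2 s.
At the end, for the whole second after the job is handed in: every present piece of the kit in the tray, the tray home within 6 mm, the flap shut within 0.08 rad, and the blade at rest, lying flat with the middle of its handle over the cork mat (x of padlock in the frame of tray_in between -0.093 and 0.093 m and y of padlock in the frame of tray_in between -0.094 and 0.094 m and z of padlock in the frame of tray_in between -0.01 and 0.04 m and x of key_a in the frame of tray_in between -0.093 and 0.093 m and y of key_a in the frame of tray_in between -0.094 and 0.094 m and z of key_a in the frame of tray_in between -0.01 and 0.04 m and x of key_b in the frame of tray_in between -0.093 and 0.093 m and y of key_b in the frame of tray_in between -0.094 and 0.094 m and z of key_b in the frame of tray_in between -0.01 and 0.04 m and x of torch in the frame of tray_in between -0.093 and 0.093 m and y of torch in the frame of tray_in between -0.094 and 0.094 m and z of torch in the frame of tray_in between -0.01 and 0.04 m and x of stone in the frame of tray_in between -0.093 and 0.093 m and y of stone in the frame of tray_in between -0.094 and 0.094 m and z of stone in the frame of tray_in between -0.01 and 0.04 m and value of joint tray below 0.006 m and value of joint flap below 0.08 rad and x of blade in the frame of mat between -0.11 and 0.11 m and y of blade in the frame of mat between -0.045 and 0.045 m and z of blade in the frame of mat between -0.002 and 0.024 m and angle between the z axis of blade and the z axis of mat, either way round below 0.15 rad and linear speed of blade below 0.02 m/s); the robot touches nothing.
It fails at once if the tea cup is shifted by more than 25 mm (distance of tea_cup from where it was at the start of the episode above 0.025 m).
It fails at once if the bonsai is shifted by more than 25 mm (distance of bonsai from where it was at the start of the episode above 0.025 m).
It fails at once if the lantern is shifted by more than 25 mm (distance of lantern from where it was at the start of the episode above 0.025 m).
Of padlock, key_a, key_b, torch, stone only 3 to 4 are there at a start; the rules pass over those that are not, and their reading is None.
At some moment in a run one of padlock, key_a, key_b, torch, stone may be knocked a few centimetres aside while the robot is not near it.
Once in a run the grip may slacken for a moment while it holds something.
It also fails if it takes over 200 s, if anything falls off the work surface, if the arm or the gripper's body presses on something with over 40 N, if the wrist force passes 120 N, or if a joint passes its speed limit or range.

## Robot

A 6-joint arm with a two-finger parallel gripper is mounted at the origin on the work surface. World frame = base frame: x ahead of the robot, y to its left, z up, the work surface at z = 0. Lengths are in mm, angles in rad, forces in N, time in s.
With the tool pointing down it reaches from about 275 to 1000 mm from the base axis. Payload 8.4 kg.
Tool frame: the origin (TCP) lies between the finger pads; the fingertips stand 17 mm ahead of it and the grasp point (between the pads) lies 2 mm behind it; z points along the fingers, y is the line along which they close (so a half turn about z gives the same grasp; the last joint's range is limited). The gripper opens to 85 mm and grips with 20 to 120 N. Pads are 22 mm wide; open, the fingers measure 114 mm over their backs; the gripper's body (76 mm by 85 mm) begins 54 mm behind the grasp point. The pads swing forward as they close: fully open they stand 13 mm farther back than shut.
Start: joints at [1.168, 0.353, 1.633, -0, 1.155, -0.002], TCP at [243.846, 575.471, 248.281] pointing down, gripper open.
Joint ranges: [-2.63, 2.63], [-0.92, 2.1], [0.06, 2.66], [-1.3, 4.44], [0, 2.69], [-3.02, 3.02]. Speed limits (rad/s): [2.22, 2.22, 2.79, 3.14, 3.14, 3.14].

## Interface

Orientations are given as [roll, pitch, yaw] about the fixed x, y, z axes, in that order (R = Rz(yaw) Ry(pitch) Rx(roll)).
In Python, from rig import sense, grab_frame, sign_off gives the robot as it stands. The module is installed in compiled form; this text tells all that it offers.
- The arm moves only by the tool send_rows, never from a script. Its argument "moves" is a list that holds one entry, the list of rows, each a list of 7 numbers: the shift along the world's x, y, z in m, then the turn, a rotation vector about the world's x, y, z in rad, then the opening, from -1 (shut) to 1 (fully open). In form: [[[dx, dy, dz, rx, ry, rz, jaw], ...]]. A call has 1 to 10 rows; each row shifts and turns the commanded pose from where the row before left it; what a row does not reach is not made up. A row lasts 1/10 s, in which the tool goes at most 50 mm and 8.59 degrees, less where a joint would pass 70% of its speed; a pose out of reach is approached as far as the arm can. A call with a gripper value outside its range is refused whole. The fingers move at their own pace and stop on an object; "grip_force" is the grip in N (left out, the last holds). Time passes only in rows, so rows that do not move let the fingers close. It gives the time, the measured TCP pose, the force, the opening and the grip force at its end, in the units of the state.
- sense(): the state, without advancing time (a new reading comes with each control period).
- grab_frame(name): name is "side" or "top"; returns a dict with "img" (420x560x3 uint8, red, green, blue), "mtx" (3x3 intrinsics, pixels), "dist" ([k1, k2, p1, p2, k3] as OpenCV has them; the pictures are not rectified), "rvec" (rotation vector, rad) and "tvec" (3), from world to camera coordinates, as OpenCV has them. Camera axes: x right, y down, z forward; pixel columns grow to the right and rows downward; lengths in mm; the calibration is good to about 2 mm. A picture is of the moment at which its call begins. There is no depth.
- sign_off(): hands the job in; it is judged then, once.
The state is a dict: "clock": time; "qpos": joint angles; "qvel": joint speeds; "joint_efforts": joint torques, N m; "eef_pos": TCP position; "tcp_rot": TCP orientation; "contact_force": force on the tool from outside, world axes, zero at the start; "wrist_torque": the same for the moment, N m; "opening": opening from 0.0 (shut) to 1.0 (fully open); "grasp_force": force on a finger pad.
Only numpy, scipy, OpenCV 4.12 (cv2) and the standard library are available. Lean on these libraries where they do the work, as an engineer would, in place of code of your own. Each camera call takes 0.05 s, during which the arm holds its last target. There are 200 camera calls.

## Working session

There is one attempt and no reset: what is moved stays moved. The work goes in short steps, Python scripts to look and compute and a tool call to move; the robot and the scene stay as the last step left them, time stands still between calls to the robot, and variables do not carry over. Pictures are saved under pics/ and viewed, at most 14 in all, crops included, and the job is handed in when it is done.

Besides the shell and the picture viewer there is one more tool, called as name(argument=value, ...), one argument or row to a line, values as JSON. send_rows: Moves the arm, as the interface text tells. Its arguments: {"type":"object","properties":{"moves":{"type":"array"},"grip_force":{"type":"number"}},"required":["moves"]}

```bash
mkdir -p pics; cat > h.py <<'E'
import numpy as np, cv2
from rig import sense, grab_frame, sign_off
def snap(n):
    f=grab_frame(n); np.savez(f'{n}.npz',**{k:np.array(v) for k,v in f.items()}); return f
def load(n): return dict(np.load(f'{n}.npz'))
def ray(f,uv):
    R=cv2.Rodrigues(np.array(f['rvec'],float))[0]; t=np.array(f['tvec'],float).ravel()
    p=cv2.undistortPoints(np.array([[uv]],float),np.array(f['mtx'],float),np.array(f['dist'],float))[0,0]
    return -R.T@t, R.T@np.array([p[0],p[1],1.])
def atz(f,uv,z):
    c,d=ray(f,uv); return c+d*(z-c[2])/d[2]
def tri(f,a,g,b):
    c1,d1=ray(f,a);c2,d2=ray(g,b)
    s=np.linalg.lstsq(np.c_[d1,-d2],c2-c1,rcond=None)[0]
    p,q=c1+d1*s[0],c2+d2*s[1]; return (p+q)/2,np.linalg.norm(p-q)
def proj(f,P): return cv2.projectPoints(np.array(P,float).reshape(-1,3),np.array(f['rvec'],float),np.array(f['tvec'],float),np.array(f['mtx'],float),np.array(f['dist'],float))[0][:,0]
def save(f,n,crop=None,k=1):
    im=np.array(f['img'])
    if crop: x0,y0,x1,y1=crop; im=im[y0:y1,x0:x1]
    cv2.imwrite('pics/'+n,cv2.resize(im,None,fx=k,fy=k,interpolation=cv2.INTER_CUBIC)[:,:,::-1])
E
python3 -c "
from h import *
for n in('top','side'):
    f=snap(n); save(f,n+'0.png',k=1.42); print(n,ray(f,(280,210)))
print(sense())"
```

```text
top (array([ 463.43059757,   14.64387987, 1236.64501467]), array([ 0.06719835, -0.01095246, -0.99775838]))
side (array([ -40.42228491, -615.70657403, 1116.32335313]), array([ 0.43244003,  0.46941745, -0.77022246]))
{'clock': 0.1, 'qpos': array([ 1.16761960e+00,  3.53606720e-01,  1.63403020e+00,  2.40932141e-06,
        1.15520405e+00, -2.39959791e-03]), 'qvel': array([-0.00017125, -0.00376166, -0.00198034,  0.00016205,  0.00159527,
        0.00066284]), 'joint_efforts': array([-1.21013803e-03, -6.06351542e+01, -3.42819250e+01,  4.24739574e-05,
        3.97690965e-03, -5.08690528e-05]), 'eef_pos': array([243.67916339, 575.11384742, 247.6320096 ]), 'tcp_rot': array([-3.14034435e+00, -5.19845959e-06,  2.74081455e+00]), 'contact_force': array([ 0.59728812,  0.80736951, -0.16142179]), 'wrist_torque': array([-0.00890905, -0.01224913,  0.02904639]), 'grasp_force': 0.0, 'opening': 1.0019248312932514}
```

View pics/top0.png

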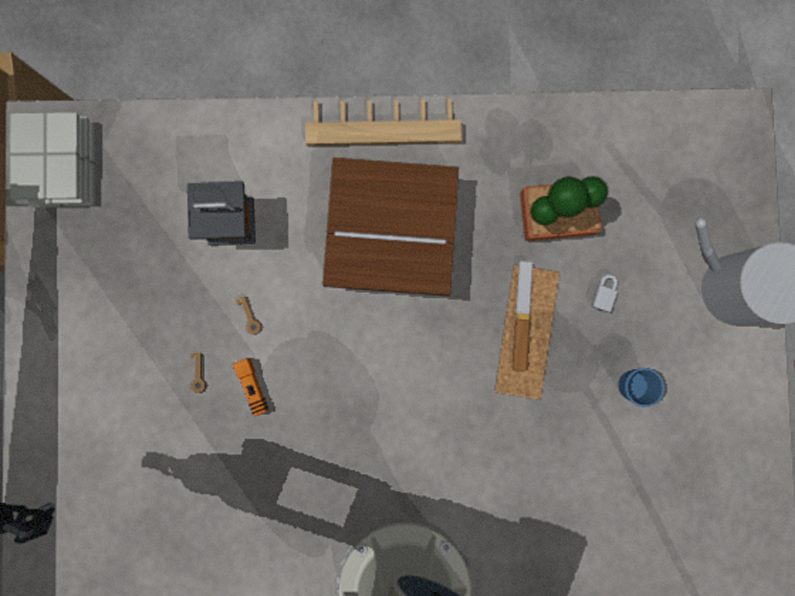

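View pics/side0.png

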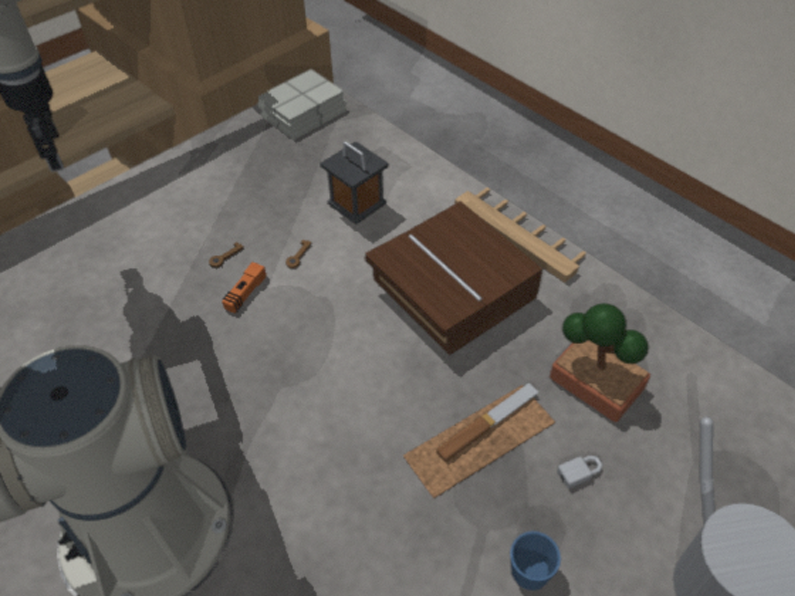

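```bash
python3 -c "
from h import *
t,s=load('top'),load('side')
save(t,'t1.png',(220,105,460,285),3.3)
save(s,'s1.png',(255,135,455,350),2.75)
k=4
a=cv2.resize(t['img'][200:300,120:200],None,fx=k,fy=k,interpolation=2); b=cv2.resize(s['img'][150:250,140:240],None,fx=k,fy=k,interpolation=2)
cv2.imwrite('pics/k1.png',np.hstack([a,b])[:,:,::-1])"
```

```text
(no output)
```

View pics/t1.png

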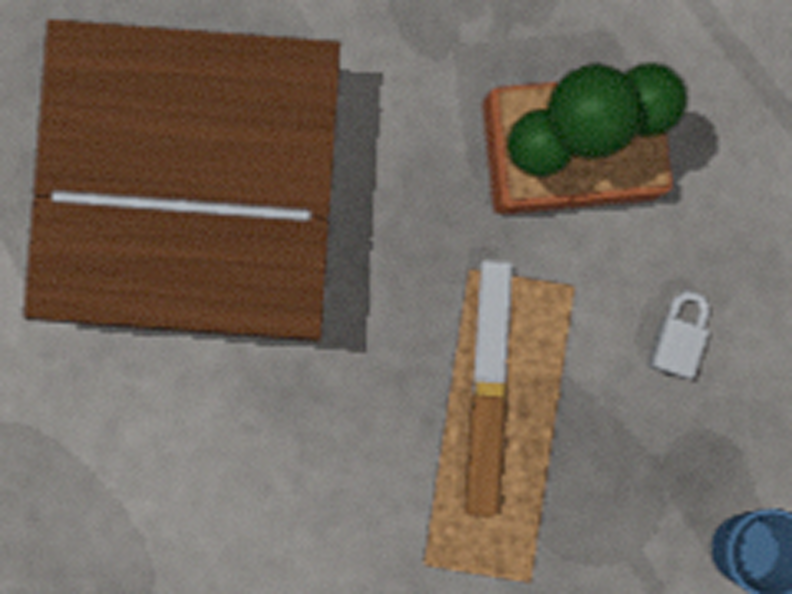

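View pics/s1.png

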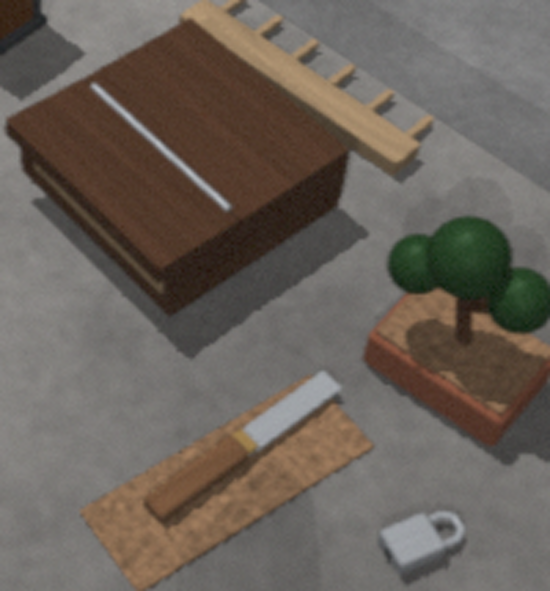

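View pics/k1.png

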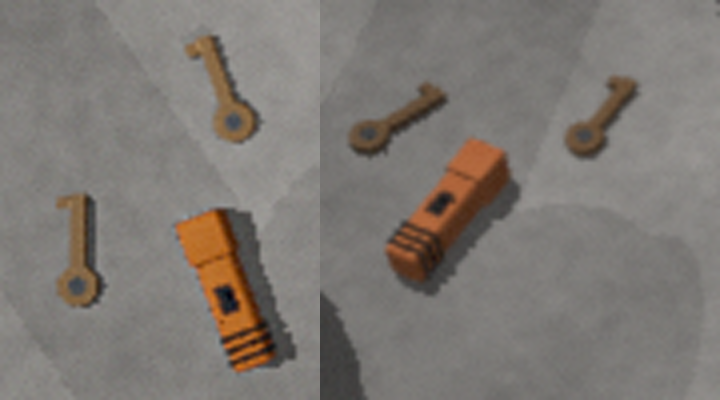

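```bash
cat > m.py <<'E'
from h import *
t,s=load('top'),load('side')
T=lambda u,v:(220+u/3.3-.35,105+v/3.3-.35); S=lambda u,v:(255+u/2.75-.3,135+v/2.75-.3)
K=lambda u,v:(120+u/4-.37,200+v/4-.37); L=lambda u,v:(140+(u-320)/4-.37,150+v/4-.37)
def p(n,a,b):
    P,e=tri(t,a,s,b); print(n,P.round(1),round(e,1))
p('BL',T(48,20),S(190,20));p('BR',T(339,42),S(348,155));p('FR',T(320,338),S(160,268));p('FL',T(25,318),S(8,126))
p('tip',T(496,262),S(332,380));p('hend',T(485,515),S(155,505));p('ferr',T(490,390),S(244,443))
for n,q in zip('abcd',[(470,268),(574,285),(531,580),(426,565)]): print('mat',n,atz(t,T(*q),4).round(1))
p('lockbody bl',T(653,365),S(382,538));p('lock br',T(694,379),S(406,567));p('shackle',T(693,293),S(460,515))
p('keyB bow',K(234,122),L(585,136));p('keyB end',K(209,38),L(630,82))
p('keyA bow',K(78,287),L(369,134));p('keyA end',K(76,195),L(438,90))
p('torch head',K(205,218),L(488,148));p('torch tail',K(252,365),L(405,262))
z=[85]*4
F=[atz(t,T(*q),85) for q in [(48,20),(339,42),(320,338),(25,318)]]; print(np.round(F,1))
for q in [(485,105),(668,190),(500,212)]: print('pot',atz(t,T(*q),50).round(0))
E
python3 m.py
```

```text
BL [803.6 114.4  76.9] 1.7
BR [ 782.9 -115.2   70.4] 0.9
FR [547.3 -92.7  85.1] 2.4
FL [569.8 136.   74.3] 4.5
tip [ 613.  -248.2    7. ] 2.6
hend [ 404.6 -229.6   19.2] 3.2
ferr [ 506.3 -238.6   10.9] 2.2
mat a [ 607.8 -226.1    4. ]
mat b [ 591.6 -312.4    4. ]
mat c [ 348.4 -267.7    4. ]
mat d [ 362.8 -181.5    4. ]
lockbody bl [ 524.6 -376.6    4.7] 3.4
lock br [ 512.7 -407.7   14.3] 5.7
shackle [ 583.4 -409.9   12.9] 4.3
keyB bow [499.  278.7   3. ] 2.7
keyB end [555.5 295.6   4.6] 0.1
keyA bow [390.2 384.4   3.9] 3.0
keyA end [451.5 386.3   2.8] 1.3
torch head [433.5 294.5  27.8] 1.1
torch tail [336.8 265.5  12.1] 5.5
[[ 800.6  114.2   85. ]
 [ 778.6 -113.3   85. ]
 [ 546.4  -91.9   85. ]
 [ 567.1  136.3   85. ]]
pot [ 734. -234.   50.]
pot [ 662. -379.   50.]
pot [ 647. -243.   50.]
```

t0/t1/s1/k1 show: box top corners (t1) (48,20),(339,42),(320,338),(25,318); blade tip (496,262) and handle end (485,515); padlock (653–708, 293–379); two keys and the torch on the left; no stone. The blade goes first.

send_rows(
  moves=[
    [[0.012,-0.0406,-0.005,0,0,0.0156,0.2],[0.012,-0.0406,-0.005,0,0,0.0156,0.2],[0.012,-0.0406,-0.005,0,0,0.0156,0.2],[0.012,-0.0406,-0.005,0,0,0.0156,0.2],[0.012,-0.0406,-0.005,0,0,0.0156,0.2],[0.012,-0.0406,-0.005,0,0,0.0156,0.2],[0.012,-0.0406,-0.005,0,0,0.0156,0.2],[0.012,-0.0406,-0.005,0,0,0.0156,0.2],[0.012,-0.0406,-0.005,0,0,0.0156,0.2],[0.012,-0.0406,-0.005,0,0,0.0156,0.2]],
  ],
)

```text
clock: 1.1
eef_pos: [363.8, 167.8, 198.1]
tcp_rot: [3.142, 0.0, 2.898]
contact_force: [0.7, 0.7, 0.1]
opening: 0.599
grasp_force: 0.0
```

send_rows(
  moves=[
    [[0.012,-0.0406,-0.008,0,0,0.0156,0.2],[0.012,-0.0406,-0.008,0,0,0.0156,0.2],[0.012,-0.0406,-0.008,0,0,0.0156,0.2],[0.012,-0.0406,-0.008,0,0,0.0156,0.2],[0.012,-0.0406,-0.008,0,0,0.0156,0.2],[0.012,-0.0406,-0.008,0,0,0.0156,0.2],[0.012,-0.0406,-0.008,0,0,0.0156,0.2],[0.012,-0.0406,-0.008,0,0,0.0156,0.2],[0.012,-0.0406,-0.008,0,0,0.0156,0.2],[0.012,-0.0406,-0.008,0,0,0.0156,0.2]],
  ],
)

```text
clock: 2.1
eef_pos: [483.8, -238.3, 117.7]
tcp_rot: [3.141, -0.0, 3.053]
contact_force: [0.7, 1.0, -0.2]
opening: 0.597
grasp_force: 0.0
```

send_rows(
  moves=[
    [[0,0,0,0,0,0,0.2],[0,0,0,0,0,0,0.2],[0,0,0,0,0,0,0.2]],
  ],
)

```text
clock: 2.4
eef_pos: [483.2, -235.7, 118.0]
tcp_rot: [3.141, -0.001, 3.053]
contact_force: [-0.5, 0.1, 0.3]
opening: 0.603
grasp_force: 0.0
```

```bash
python3 -c "
from h import *
s=sense();print(s['eef_pos'],s['tcp_rot'],s['qpos'],s['opening'])
f=snap('top');save(f,'t2.png',(300,150,460,290),4)"
```

```text
[ 483.16846606 -235.68169109  118.04370079] [ 3.14098598e+00 -1.15659570e-03  3.05279503e+00] [-4.56708065e-01  3.84202870e-01  1.92794517e+00  2.03245783e-04
  8.30742020e-01 -1.93884357e+00] 0.6025738536304706
```

send_rows(
  moves=[
    [[0,0,-0.03,0,0,0,0.2],[0,0,-0.03,0,0,0,0.2],[0,0,-0.02,0,0,0,0.2],[0,0,-0.01,0,0,0,0.2],[0,0,-0.005,0,0,0,0.2],[0,0,0,0,0,0,-0.2],[0,0,0,0,0,0,-0.6],[0,0,0,0,0,0,-1],[0,0,0,0,0,0,-1],[0,0,0,0,0,0,-1]],
  ],
  grip_force=100,
)

```text
clock: 3.45
eef_pos: [484.5, -236.7, 24.6]
tcp_rot: [-3.141, 0.002, 3.053]
contact_force: [-0.3, 1.5, 6.9]
opening: 0.274
grasp_force: 99.0
```

send_rows(
  moves=[
    [[0,0,0,0,0,0,-1],[0,0,0,0,0,0,-1],[0,0,0,0,0,0,-1]],
  ],
)

```text
clock: 3.75
eef_pos: [484.5, -236.7, 24.6]
tcp_rot: [-3.141, 0.002, 3.053]
contact_force: [-1.6, 1.7, 7.7]
opening: 0.274
grasp_force: 99.0
```

send_rows(
  moves=[
    [[0,0,0.01,0,0,0,-1],[0,0,0.03,0,0,0,-1],[0,0,0.03,0,0,0,-1],[0,0,0.02,0,0,0,-1],[-0.012,0.02,0,0,0,0,-1],[-0.012,0.028,0,0,0,0,-1],[-0.012,0.028,0,0,0,0,-1],[-0.012,0.028,0,0,0,0,-1],[-0.012,0.028,0,0,0,0,-1],[-0.012,0.028,0,0,0,0,-1]],
  ],
  grip_force=110,
)

```text
clock: 4.75
eef_pos: [411.5, -75.7, 114.1]
tcp_rot: [-3.141, 0.001, 3.052]
contact_force: [1.1, 1.0, -1.1]
opening: 0.267
grasp_force: 108.4
```

send_rows(
  moves=[
    [[-0.012,0.028,0,0,0,0,-1],[-0.0075,0.028,-0.01,0,0,0,-1],[0,0.0085,-0.02,0,0,0,-1],[0,0,-0.0135,0,0,0,-1],[0,0,0,0,0,0,-1],[0,0,0,0,0,0,-1],[0,0,0,0,0,0,-1]],
  ],
)

```text
clock: 5.45
eef_pos: [393.0, -12.3, 70.6]
tcp_rot: [3.142, 0.001, 3.052]
contact_force: [0.4, -0.1, -0.9]
opening: 0.268
grasp_force: 108.4
```

```bash
python3 -c "
from h import *
s=sense();print(s['eef_pos'],s['tcp_rot'],s['opening'],s['grasp_force'])
f=snap('side');g=snap('top')
k=3
a=cv2.resize(f['img'][150:330,210:340],None,fx=k,fy=k,interpolation=2); b=cv2.resize(g['img'][150:330,220:350],None,fx=k,fy=k,interpolation=2)
cv2.imwrite('pics/b1.png',np.hstack([a,b])[:,:,::-1])"
```

```text
[393.00486772 -12.28597973  70.63480818] [3.14154225e+00 1.41615927e-03 3.05227498e+00] 0.2676897481358163 108.43809843063354
```

View pics/b1.png

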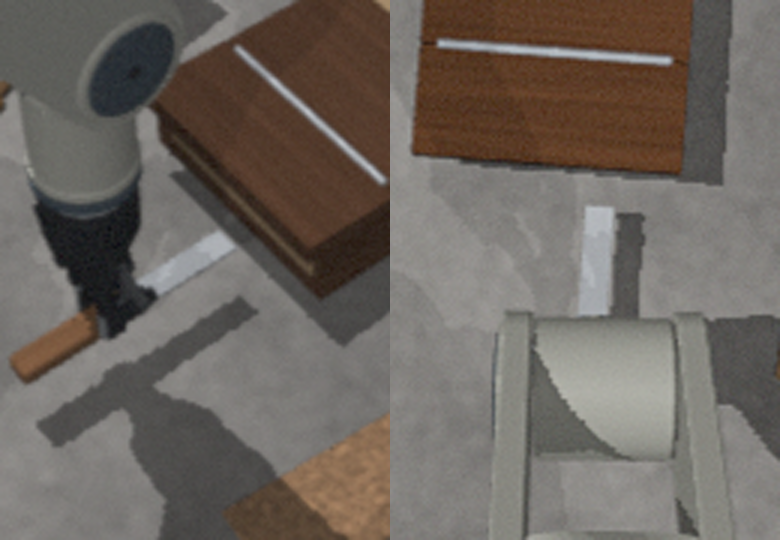

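b1: blade held level; tip at (230,237) side and (600,207) top in the crop; slot visible under the flap.

```bash
python3 -c "
from h import *
t,s=load('top'),load('side')
print(tri(t,(220+210/3-.33,150+207/3-.33),s,(210+230/3-.33,150+237/3-.33)))
c,d=np.cos(-.0945),np.sin(-.0945)
e=np.array([393-50*0-0,-12.3,0]); X=np.array([np.cos(-.0893),np.sin(-.0893),0])
def cs(P): return ((proj(s,P)-[210,150])*3).round(0).tolist()
print('tip',cs([e+X*130+[0,0,z] for z in (52,58,64)]),'rear topedge',cs([e-X*80+[0,0,z] for z in (60,66,72)]))
B=lambda x,y,z:[681.2+c*x-d*y,10.6+d*x+c*y,z]
print('lip low R',cs([B(-126,-116,64),B(-126,116,64),B(-126,-116,85),B(-126,116,85)]),'rim',cs([B(-105,-94,50),B(-105,94,50)]))
print('top',((proj(t,[B(-126,-116,85),B(-126,116,85)])-[220,150])*3+[390,0]).round(0).tolist())
"
```

```text
(array([521.4034874 , -24.59415138,  58.30216292]), np.float64(4.912204045469971))
tip [[226.0, 240.0], [226.0, 235.0], [226.0, 231.0]] rear topedge [[16.0, 367.0], [15.0, 363.0], [15.0, 358.0]]
lip low R [[304.0, 264.0], [137.0, 100.0], [305.0, 249.0], [136.0, 84.0]] rim [[306.0, 245.0], [171.0, 114.0]]
top [[681.0, 173.0], [410.0, 154.0]]
```

send_rows(
  moves=[
    [[0.012,-0.001,-0.001,0,0,0,-1],[0.012,-0.001,0,0,0,0,-1],[0.012,-0.001,0,0,0,0,-1],[0.012,-0.001,0,0,0,0,-1],[0.012,-0.001,0,0,0,0,-1],[0.012,-0.001,0,0,0,0,-1],[0.012,-0.001,0,0,0,0,-1],[0,0,0,0,0,0,-1]],
  ],
  grip_force=120,
)

```text
clock: 6.35
eef_pos: [478.5, -19.2, 68.9]
tcp_rot: [3.142, 0.002, 3.053]
contact_force: [0.5, 0.6, -0.6]
opening: 0.261
grasp_force: 121.8
```

send_rows(
  moves=[
    [[0,0,0.004,0,0,0,-1],[0,0,0.004,0,0,0,-1],[0,0,0.004,0,0,0,-1],[0,0,0.004,0,0,0,-1],[0,0,0,0,0,0,-1]],
  ],
)

```text
clock: 6.85
eef_pos: [476.2, -19.0, 85.4]
tcp_rot: [3.142, 0.0, 3.053]
contact_force: [-0.2, 0.3, -2.0]
opening: 0.262
grasp_force: 121.8
```

send_rows(
  moves=[
    [[0,0,0.006,0,0,0,-1],[0,0,0.006,0,0,0,-1],[0,0,0.006,0,0,0,-1],[0,0,0.006,0,0,0,-1],[0,0,0.006,0,0,0,-1],[0,0,0.006,0,0,0,-1],[0,0,0.006,0,0,0,-1],[0,0,0.006,0,0,0,-1],[0,0,0.002,0,0,0,-1],[0,0,0,0,0,0,-1]],
  ],
)

```text
clock: 7.85
eef_pos: [476.6, -19.0, 135.2]
tcp_rot: [3.142, 0.001, 3.053]
contact_force: [-0.5, -0.5, -2.3]
opening: 0.266
grasp_force: 121.8
```

send_rows(
  moves=[
    [[0.004,0,0.006,0,0,0,-1],[0.005,0,0.006,0,0,0,-1],[0.005,0,0.005,0,0,0,-1],[0.005,-0.001,0.003,0,0,0,-1],[0.005,-0.001,0,0,0,0,-1],[0.005,0,0,0,0,0,-1],[0.005,-0.001,0,0,0,0,-1],[0.005,-0.001,0,0,0,0,-1],[0.005,0,0,0,0,0,-1],[0,0,0,0,0,0,-1]],
  ],
)

```text
clock: 8.85
eef_pos: [521.3, -23.1, 154.8]
tcp_rot: [-3.142, 0.001, 3.053]
contact_force: [-0.1, -0.1, -0.4]
opening: 0.266
grasp_force: 122.1
```

```bash
python3 -c "
from h import *
s=sense();print(s['eef_pos'],s['tcp_rot'],s['contact_force'],s['opening'],s['grasp_force'])
f=snap('side');save(f,'s2.png',(180,80,400,270),3)"
```

```text
[521.25539675 -23.12043897 154.76095635] [-3.14154779e+00  7.61008141e-04  3.05276061e+00] [-0.14063587 -0.1361202  -0.40929543] 0.26581679039810197 122.07128763198853
```

View pics/s2.png

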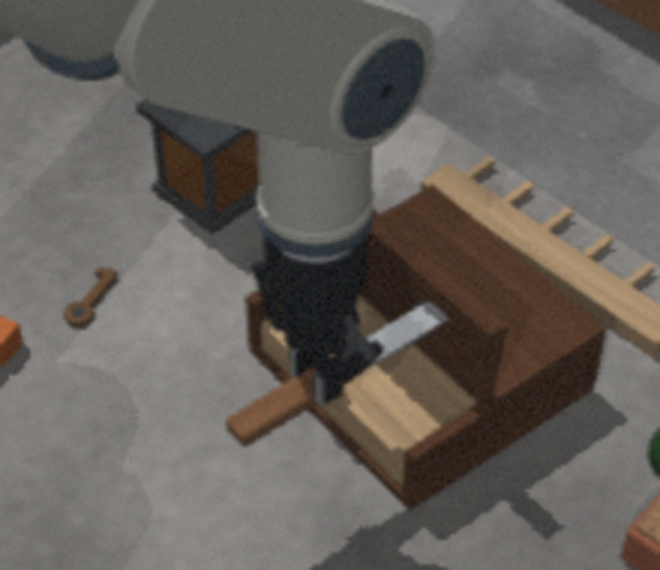

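s2: flap stands upright (edge from ~(500,330) to (380,220)), blade tip against it at (440,315); open tray box below. Pushing slightly more, then returning the blade to the mat.

send_rows(
  moves=[
    [[0.003,0,0,0,0,0,-1],[0.003,0,0,0,0,0,-1],[-0.03,0.003,0,0,0,0,-1],[-0.04,0.003,0,0,0,0,-1],[-0.01,-0.01,0,0,0,0,-1],[0.005,-0.025,0,0,0,0,-1],[0.005,-0.03,0,0,0,0,-1],[0.005,-0.03,0,0,0,0,-1],[0.005,-0.03,0,0,0,0,-1],[0.005,-0.03,0,0,0,0,-1]],
  ],
)

```text
clock: 9.9
eef_pos: [472.1, -173.8, 155.1]
tcp_rot: [-3.141, 0.001, 3.053]
contact_force: [-0.0, 0.4, -0.3]
opening: 0.266
grasp_force: 122.0
```

send_rows(
  moves=[
    [[0.005,-0.03,0,0,0,0,-1],[0.005,-0.03,0,0,0,0,-1],[0.002,-0.005,-0.03,0,0,0,-1],[0,0,-0.04,0,0,0,-1],[0,0,-0.03,0,0,0,-1],[0,0,-0.01,0,0,0,-1],[0,0,0,0,0,0,-1],[0,0,0,0,0,0,-1]],
  ],
)

```text
clock: 10.7
eef_pos: [484.3, -237.5, 45.9]
tcp_rot: [-3.141, 0.001, 3.053]
contact_force: [0.2, 0.0, 0.3]
opening: 0.267
grasp_force: 122.1
```

send_rows(
  moves=[
    [[0,0,-0.01,0,0,0,-1],[0,0,-0.006,0,0,0,-1],[0,0,-0.003,0,0,0,-1],[0,0,-0.002,0,0,0,-1],[0,0,0,0,0,0,-1],[0,0,0,0,0,0,0],[0,0,0,0,0,0,0.2],[0,0,0,0,0,0,0.2],[0,0,0,0,0,0,0.2],[0,0,0.02,0,0,0,0.2]],
  ],
)

```text
clock: 11.7
eef_pos: [481.8, -236.3, 42.1]
tcp_rot: [3.14, -0.004, 3.053]
contact_force: [0.3, -1.0, -0.3]
opening: 0.601
grasp_force: 0.0
```

send_rows(
  moves=[
    [[0,0,0.04,0,0,0,0.2],[0,0,0.04,0,0,0,0.2],[-0.02,0.03,0.02,0,0,0,0.2],[-0.03,0.03,0,0,0,0,0.2],[-0.03,0.03,0,0,0,0,0.2],[-0.03,0.03,0,0,0,0,0.2],[0,0.03,0,0,0,0,0.2],[0,0,0,0,0,0,0.2],[0,0,0,0,0,0,0.2]],
  ],
)

```text
clock: 12.6
eef_pos: [373.7, -86.8, 144.0]
tcp_rot: [-3.141, 0.001, 3.055]
contact_force: [-0.8, 0.5, 0.4]
opening: 0.598
grasp_force: 0.0
```

```bash
python3 -c "
from h import *
s=sense();print(s['eef_pos'],s['tcp_rot'],s['contact_force'],s['opening'])
f=snap('side');g=snap('top')
a=cv2.resize(f['img'][95:335,190:400],None,fx=1.9,fy=1.9,interpolation=2); b=cv2.resize(g['img'][95:335,210:420],None,fx=1.9,fy=1.9,interpolation=2)
cv2.imwrite('pics/c1.png',np.hstack([a,b])[:,:,::-1])"
```

```text
[373.71506532 -86.79264506 144.03443358] [-3.14132690e+00  8.91006379e-04  3.05466672e+00] [-0.81880044  0.54867277  0.43446964] 0.597893456533945
```

View pics/c1.png

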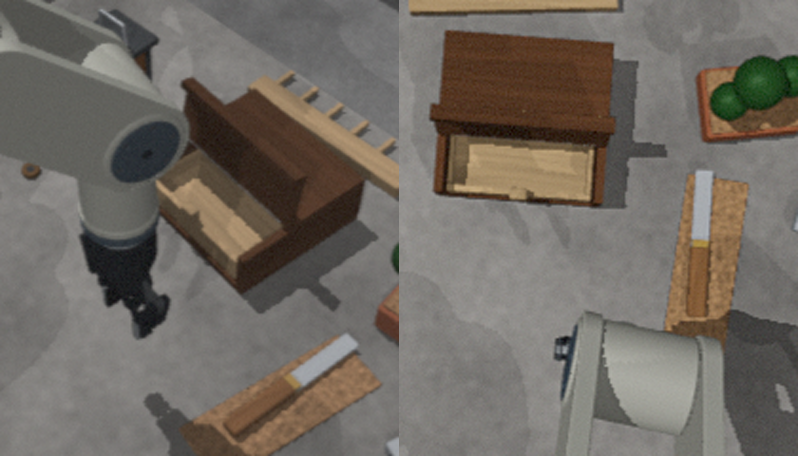

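c1: flap up and leaning back, tray empty, blade flat on the mat; tab at top-crop (521,192).

```bash
python3 -c "
from h import *
t=load('top')
print(atz(t,(210+(521-399)/1.9-.2,95+192/1.9-.2),74),((proj(t,[[576.7,20.5,74],[568.7,21.3,74]])-[210,95])*1.9+[399,0]))
save(t,'t3.png',(235,140,325,210),8)"
```

```text
[578.73524882  16.50084268  74.        ] [[517.71511498 193.17528598]
 [517.26006236 199.04679762]]
```

View pics/t3.png

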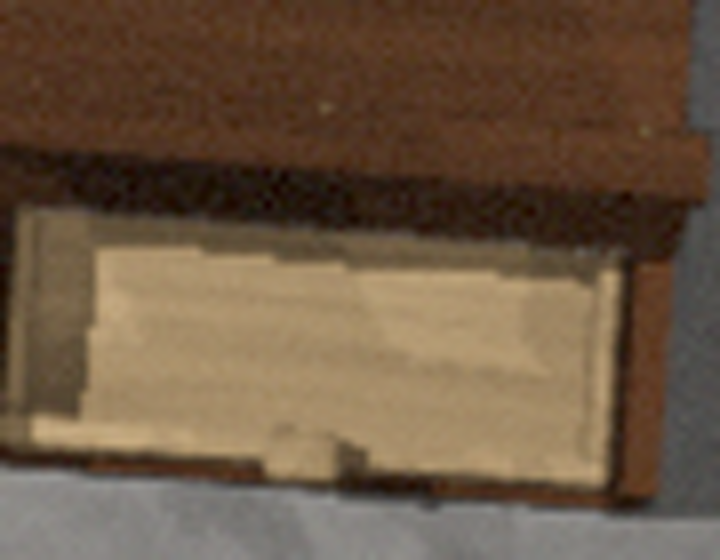

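t3: tab top spans (265–340, 428–482) in the crop, agreeing with the box pose. Grasping it.

send_rows(
  moves=[
    [[0.03,0.015,0,0,0,0,0.2],[0.034,0.018,0,0,0,0,0.2],[0.034,0.018,0,0,0,0,0.2],[0.034,0.018,0,0,0,0,0.2],[0.034,0.018,0,0,0,0,0.2],[0.037,0.0185,0,0,0,0,0.2],[0,0,-0.02,0,0,0,0.2],[0,0,-0.03,0,0,0,0.2],[0,0,-0.015,0,0,0,0.2],[0,0,-0.006,0,0,0,0.2]],
  ],
  grip_force=60,
)

```text
clock: 13.7
eef_pos: [575.4, 17.6, 70.8]
tcp_rot: [-3.141, -0.003, 3.052]
contact_force: [-0.4, -0.1, 0.5]
opening: 0.599
grasp_force: 0.0
```

send_rows(
  moves=[
    [[0,0,0,0,0,0,0.2],[0,0,0,0,0,0,0],[0,0,0,0,0,0,-0.6],[0,0,0,0,0,0,-1],[0,0,0,0,0,0,-1],[0,0,0,0,0,0,-1],[0,0,0,0,0,0,-1]],
  ],
)

```text
clock: 14.4
eef_pos: [577.2, 19.1, 74.3]
tcp_rot: [3.14, 0.002, 3.052]
contact_force: [-1.1, 3.4, 5.1]
opening: 0.265
grasp_force: 59.1
```

send_rows(
  moves=[
    [[-0.004,0.0004,0.002,0,0,0,-1],[-0.014,0.0013,0.001,0,0,0,-1],[-0.014,0.0013,0,0,0,0,-1],[-0.014,0.0013,0,0,0,0,-1],[-0.014,0.0013,0,0,0,0,-1],[-0.014,0.0013,0,0,0,0,-1],[-0.014,0.0013,0,0,0,0,-1],[-0.014,0.0013,0,0,0,0,-1],[-0.014,0.0013,0,0,0,0,-1],[-0.01,0.001,0,0,0,0,-1]],
  ],
)

```text
clock: 15.4
eef_pos: [447.9, 31.6, 74.5]
tcp_rot: [3.14, -0.003, 3.052]
contact_force: [3.6, 13.2, -29.9]
opening: 0.259
grasp_force: 61.2
```

send_rows(
  moves=[
    [[-0.003,0.0003,0,0,0,0,-1],[0,0,0,0,0,0,-1],[0,0,0,0,0,0,-1]],
  ],
)

```text
clock: 15.7
eef_pos: [447.8, 31.6, 74.6]
tcp_rot: [3.14, 0.001, 3.052]
contact_force: [10.3, 10.0, -38.4]
opening: 0.256
grasp_force: 62.5
```

send_rows(
  moves=[
    [[0,0,0,0,0,0,-0.3],[0,0,0,0,0,0,0.2],[0,0,0,0,0,0,0.2],[0,0,0.03,0,0,0,0.2],[0,0,0.04,0,0,0,0.2],[0,0,0.03,0,0,0,0.2],[-0.03,-0.03,0.02,0,0,0,0.2],[-0.04,-0.03,0,0,0,0,0.2],[-0.03,-0.03,0,0,0,0,0.2],[0,-0.03,0,0,0,0,0.2]],
  ],
)

```text
clock: 16.7
eef_pos: [343.2, -89.7, 195.9]
tcp_rot: [-3.142, -0.001, 3.053]
contact_force: [1.0, 1.0, 0.7]
opening: 0.601
grasp_force: 0.0
```

```bash
python3 -c "
from h import *
s=sense();print(s['eef_pos'],s['tcp_rot'],s['contact_force'],s['opening'])
f=snap('side');g=snap('top')
k=4
a=cv2.resize(g['img'][195:305,115:205],None,fx=k,fy=k,interpolation=2); b=cv2.resize(f['img'][145:255,135:235],None,fx=k,fy=k,interpolation=2)
cv2.imwrite('pics/k2.png',np.hstack([a,b])[:,:,::-1])
save(g,'t4.png',(220,95,460,275),3.3)"
```

```text
[343.22923262 -89.72711243 195.93865707] [-3.14156750e+00 -1.35771038e-03  3.05318155e+00] [1.0163396  0.98683864 0.71523766] 0.6010815913269869
```

View pics/k2.png

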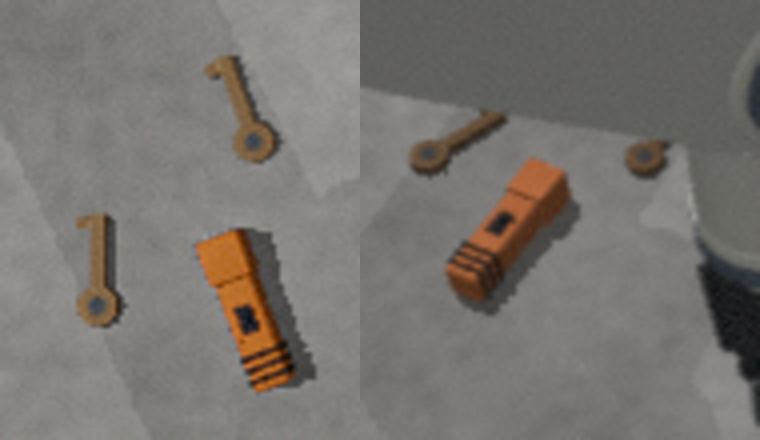

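View pics/t4.png

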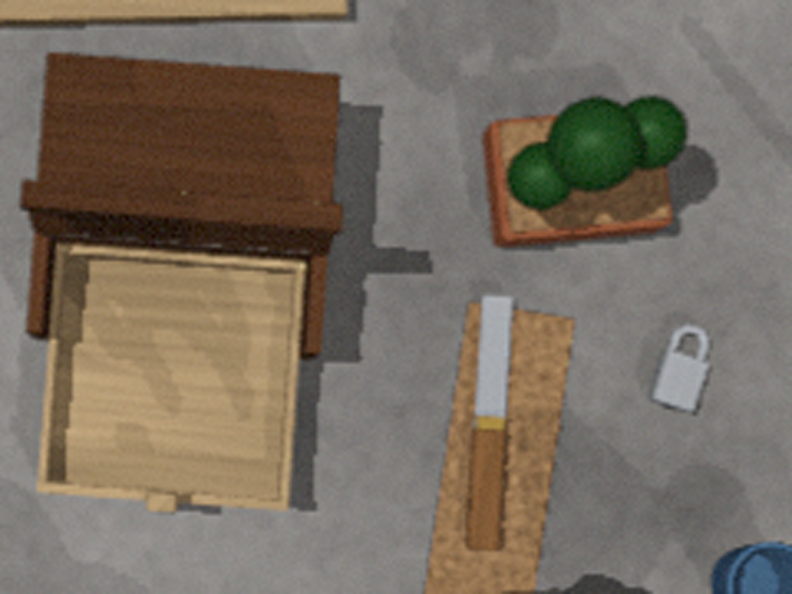

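k2/t4: keys at (253,141)→(230,57) and (97,306)→(97,215), torch (218,235)→(273,384), all unmoved; tray is fully out, padlock at t4 (653–708, 325–410).

```bash
python3 -c "
from h import *
t=load('top');s=load('side')
K=lambda u,v:(115+u/4-.37,195+v/4-.37); T=lambda u,v:(220+u/3.3-.35,95+v/3.3-.35)
L=lambda u,v:(135+(u-360)/4-.37,145+v/4-.37)
g=lambda q,z,F=K: atz(t,F(*q),z)[:2]
def rep(n,a,b): print(n,'a',a.round(1),'b',b.round(1),'yaw',round(np.arctan2(*(b-a)[::-1]),3),'len',np.linalg.norm(b-a).round(1),'mid',((a+b)/2).round(1))
rep('torch',g((273,384),28),g((218,235),30))
rep('key1',g((253,141),7),g((230,57),7)); rep('key2',g((97,306),7),g((97,215),7))
lo=(g((653,398),20,T)+g((694,412),20,T))/2
rep('lock',lo,g((693,326),13,T))
print('torch headtop z',tri(t,K(218,235),s,L(545,167)),'sw',tri(t,K(245,320),s,L(499,223)))
print('lock z',tri(t,T(653,398),s,(255+382/2.75-.3,135+533/2.75-.3)))
for q,z in [((38,488),50),((290,508),50),((57,243),45),((305,265),45)]: print(g(q,z,T).round(1))
"
```

```text
torch a [336.9 263.4] b [436.1 298.2] yaw 0.338 len 105.1 mid [386.5 280.8]
key1 a [498.5 279.4] b [556.  294.3] yaw 0.254 len 59.4 mid [527.3 286.9]
key2 a [389.9 385.1] b [451.  384.7] yaw -0.005 len 61.1 mid [420.5 384.9]
lock a [ 516.5 -387.1] b [ 581.8 -408.3] yaw -0.313 len 68.7 mid [ 549.1 -397.7]
torch headtop z (array([435.11604601, 300.55737128,  22.73081146]), np.float64(2.0223252204859046)) sw (array([380.16271009, 281.49828364,  23.87774157]), np.float64(2.5256431973746256))
lock z (array([ 524.5926381 , -374.86161809,   11.0653593 ]), np.float64(4.210836220964722))
[460.9 131.5]
[440.2 -68.2]
[657.3 113.3]
[635.1 -85.9]
```

send_rows(
  moves=[
    [[0.005,0.037,-0.008,0,0,0.041,0.4],[0.005,0.037,-0.008,0,0,0.041,0.4],[0.004,0.037,-0.008,0,0,0.041,0.4],[0.004,0.037,-0.008,0,0,0.041,0.4],[0.004,0.037,-0.008,0,0,0.041,0.4],[0.004,0.037,-0.008,0,0,0.041,0.4],[0.004,0.037,-0.008,0,0,0.041,0.4],[0.004,0.037,-0.008,0,0,0.041,0.4],[0.005,0.037,-0.008,0,0,0.04,0.4],[0.004,0.038,-0.008,0,0,0.04,0.4]],
  ],
)

```text
clock: 17.8
eef_pos: [390.2, 283.8, 115.8]
tcp_rot: [3.141, 0.001, -2.82]
contact_force: [0.7, -0.3, 0.7]
opening: 0.699
grasp_force: 0.0
```

send_rows(
  moves=[
    [[0,0,-0.03,0,0,0,0.4],[0,0,-0.03,0,0,0,0.4],[0,0,-0.015,0,0,0,0.4],[0,0,0,0,0,0,0.4]],
  ],
)

```text
clock: 18.2
eef_pos: [388.9, 281.3, 39.2]
tcp_rot: [-3.141, -0.003, -2.822]
contact_force: [-0.1, -0.3, 0.8]
opening: 0.7
grasp_force: 0.0
```

send_rows(
  moves=[
    [[-0.002,0,-0.01,0,0,0,0.4],[0,0,-0.007,0,0,0,0.4],[0,0,0,0,0,0,0],[0,0,0,0,0,0,-0.5],[0,0,0,0,0,0,-1],[0,0,0,0,0,0,-1],[0,0,0,0,0,0,-1],[0,0,0.01,0,0,0,-1],[0,0,0.03,0,0,0,-1],[0,0,0.03,0,0,0,-1]],
  ],
  grip_force=60,
)

```text
clock: 19.2
eef_pos: [387.8, 281.2, 94.7]
tcp_rot: [-3.141, -0.001, -2.822]
contact_force: [-0.0, 0.1, -1.5]
opening: 0.287
grasp_force: 58.7
```

send_rows(
  moves=[
    [[0,0,0.03,0,0,0,-1],[0,0,0.02,0,0,0,-1],[0,0,0,0,0,0,-1],[0,0,0,0,0,0,-1]],
  ],
)

```text
clock: 19.6
eef_pos: [388.4, 281.6, 144.1]
tcp_rot: [3.141, 0.001, -2.822]
contact_force: [0.5, -0.2, -2.3]
opening: 0.291
grasp_force: 58.7
```

send_rows(
  moves=[
    [[0.0144,-0.021,0,0,0,-0.0415,-1],[0.0144,-0.021,0,0,0,-0.0415,-1],[0.0144,-0.021,0,0,0,-0.0415,-1],[0.0144,-0.021,0,0,0,-0.0415,-1],[0.0144,-0.021,0,0,0,-0.0415,-1],[0.0144,-0.021,0,0,0,-0.0415,-1],[0.0144,-0.021,0,0,0,-0.0415,-1],[0.0144,-0.021,0,0,0,-0.0415,-1],[0.0144,-0.021,0,0,0,-0.0415,-1],[0.0144,-0.021,0,0,0,-0.0415,-1]],
  ],
)

```text
clock: 20.6
eef_pos: [531.8, 70.5, 142.2]
tcp_rot: [-3.141, -0.003, 3.044]
contact_force: [-0.0, 0.4, -1.6]
opening: 0.296
grasp_force: 58.8
```

send_rows(
  moves=[
    [[0,0,-0.02,0,0,0,-1],[0,0,-0.03,0,0,0,-1],[0,0,-0.03,0,0,0,-1],[0,0,-0.012,0,0,0,-1],[0,0,-0.005,0,0,0,-1],[0,0,0,0,0,0,-1],[0,0,0,0,0,0,-1]],
  ],
)

```text
clock: 21.3
eef_pos: [533.0, 71.7, 47.6]
tcp_rot: [3.141, 0.001, 3.046]
contact_force: [-0.1, -0.4, -1.4]
opening: 0.289
grasp_force: 58.8
```

send_rows(
  moves=[
    [[0,0,-0.004,0,0,0,-1],[0,0,0,0,0,0,-1],[0,0,0,0,0,0,-0.3],[0,0,0,0,0,0,-0.1],[0,0,0,0,0,0,-0.1],[0,0,0.02,0,0,0,-0.1],[0,0,0.03,0,0,0,-0.1],[0,0,0.03,0,0,0,-0.1],[0,0.02,0.02,0,0,0.035,-0.1],[-0.001,0.028,0,0,0,0.045,-0.1]],
  ],
)

```text
clock: 22.3
eef_pos: [533.2, 119.6, 145.8]
tcp_rot: [3.141, 0.005, 3.125]
contact_force: [0.7, 0.2, 0.3]
opening: 0.452
grasp_force: 0.0
```

send_rows(
  moves=[
    [[-0.001,0.028,0,0,0,0.045,-0.1],[-0.001,0.028,0,0,0,0.045,-0.1],[-0.001,0.028,0,0,0,0.045,-0.1],[-0.002,0.028,0,0,0,0.045,-0.1],[-0.002,0.028,-0.02,0,0,0.045,-0.1],[-0.001,0.026,-0.03,0,0,0.045,-0.1],[0,0,-0.03,0,0,0,-0.1],[0,0,-0.02,0,0,0,-0.1],[0,0,0,0,0,0,-0.1]],
  ],
)

```text
clock: 23.2
eef_pos: [521.2, 284.8, 39.9]
tcp_rot: [-3.14, -0.005, -2.887]
contact_force: [-0.7, 0.1, 0.3]
opening: 0.448
grasp_force: 0.0
```

```bash
python3 -c "
from h import *
s=sense();print(s['eef_pos'],s['tcp_rot'],s['contact_force'],s['opening'])
f=snap('side');g=snap('top')
print('tray torch px',proj(g,[[532,72,48]]))
k=2.6
a=cv2.resize(f['img'][130:350,150:300],None,fx=k,fy=k,interpolation=2); b=cv2.resize(g['img'][110:330,160:310],None,fx=k,fy=k,interpolation=2)
cv2.imwrite('pics/d1.png',np.hstack([a,b])[:,:,::-1])"
```

```text
[521.15232163 284.76226789  39.91381755] [-3.14028658 -0.00531307 -2.88686996] [-0.72986423  0.1044787   0.3126366 ] 0.44753461020083346
tray torch px [[253.39569778 214.95594988]]
```

View pics/d1.png

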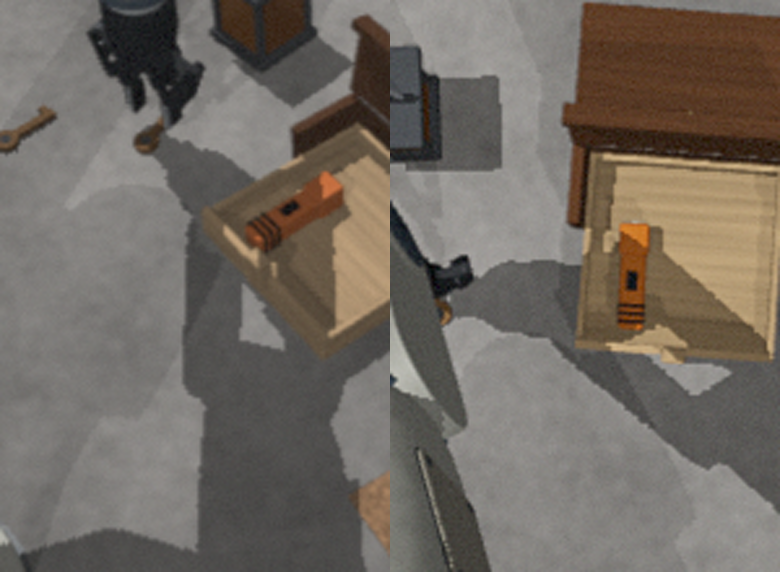

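d1: torch lies in the tray at top-crop (632,275); the gripper is over key 1 (bow visible at side-crop (150,138)).

send_rows(
  moves=[
    [[0.002,0.001,-0.01,0,0,0,-0.1],[0,0,-0.007,0,0,0,-0.1],[0,0,-0.002,0,0,0,-0.1],[0,0,0,0,0,0,-0.5],[0,0,0,0,0,0,-1],[0,0,0,0,0,0,-1],[0,0,0,0,0,0,-1],[0,0,0,0,0,0,-1]],
  ],
  grip_force=50,
)

```text
clock: 24.1
eef_pos: [525.6, 286.7, 24.1]
tcp_rot: [3.141, 0.001, -2.887]
contact_force: [0.1, 0.7, 2.5]
opening: 0.001
grasp_force: 1.5
```

send_rows(
  moves=[
    [[0,0,0.01,0,0,0,-1],[0,0,0.03,0,0,0,-1],[0,0,0.04,0,0,0,-1],[0,0,0.03,0,0,0,-1],[0,0,0,0,0,0,-1],[0,0,0,0,0,0,-1]],
  ],
)

```text
clock: 24.7
eef_pos: [525.6, 286.7, 134.9]
tcp_rot: [3.141, 0.002, -2.887]
contact_force: [-1.3, 0.4, -0.3]
opening: -0.002
grasp_force: 0.0
```

send_rows(
  moves=[
    [[-0.03,-0.03,0.03,0,0,0,-0.1],[-0.04,-0.03,0.03,0,0,0,-0.1],[-0.04,-0.04,0,0,0,0,-0.1],[-0.03,-0.04,0,0,0,0,-0.1],[0,-0.04,0,0,0,0,-0.1],[0,-0.04,0,0,0,0,-0.1],[0,0,0,0,0,0,-0.1]],
  ],
)

```text
clock: 25.4
eef_pos: [395.2, 73.2, 187.4]
tcp_rot: [-3.141, -0.003, -2.891]
contact_force: [-1.1, -0.0, 0.6]
opening: 0.449
grasp_force: 0.0
```

```bash
python3 -c "
from h import *
s=sense();print(s['eef_pos'],s['tcp_rot'],s['contact_force'],s['opening'])
f=snap('side');g=snap('top')
T=lambda u,v:(220+u/3.3-.35,95+v/3.3-.35)
# bronze mask
def blobs(im,box):
    x0,y0,x1,y1=box; h=cv2.cvtColor(np.ascontiguousarray(im[y0:y1,x0:x1]),cv2.COLOR_RGB2HSV)
    m=((h[...,1]>80)&(h[...,0]<25)&(h[...,2]>60)).astype(np.uint8)
    n,l,st,c=cv2.connectedComponentsWithStats(m)
    for i in range(1,n):
        if st[i,4]>40: print(st[i].tolist(),(c[i]+[x0,y0]).round(1).tolist())
blobs(g['img'],(100,190,225,310)); print('side'); blobs(f['img'],(130,140,250,250))
a=cv2.resize(g['img'][190:310,115:225],None,fx=3.5,fy=3.5,interpolation=2); b=cv2.resize(f['img'][145:265,135:245],None,fx=3.5,fy=3.5,interpolation=2)
cv2.imwrite('pics/k3.png',np.hstack([a,b])[:,:,::-1])
"
```

```text
[395.17607673  73.16122178 187.36641658] [-3.14083802e+00 -2.88332677e-03 -2.89055443e+00] [-1.08854813 -0.01385315  0.60067882] 0.44866345934593893
[67, 19, 17, 26, 144] [175.3, 222.4]
[34, 59, 11, 27, 141] [139.1, 262.5]
side
[106, 0, 12, 10, 62] [243.1, 143.0]
[18, 31, 23, 17, 100] [158.2, 179.6]
[99, 60, 21, 41, 471] [241.6, 218.0]
```

Key 1 is unmoved; the fingers closed above it. Retry lower.

send_rows(
  moves=[
    [[0.0184,0.0304,0,0,0,0,-0.1],[0.0184,0.0304,0,0,0,0,-0.1],[0.0184,0.0304,0,0,0,0,-0.1],[0.0184,0.0304,0,0,0,0,-0.1],[0.0184,0.0304,-0.02,0,0,0,-0.1],[0.0184,0.0304,-0.03,0,0,0,-0.1],[0.0184,0.0304,-0.04,0,0,0,-0.1],[0,0,-0.04,0,0,0,-0.1],[0,0,-0.017,0,0,0,-0.1],[0,0,0,0,0,0,-0.1]],
  ],
)

```text
clock: 26.5
eef_pos: [521.4, 287.9, 40.0]
tcp_rot: [-3.14, -0.007, -2.886]
contact_force: [-0.1, -0.1, 0.1]
opening: 0.449
grasp_force: 0.0
```

send_rows(
  moves=[
    [[0,0,-0.01,0,0,0,-0.1],[0,0,-0.008,0,0,0,-0.1],[0,0,-0.004,0,0,0,-0.1],[0,0,0,0,0,0,-0.1],[0,0,0,0,0,0,-0.1],[0,0,0,0,0,0,-0.1]],
  ],
)

```text
clock: 27.1
eef_pos: [524.8, 287.5, 22.6]
tcp_rot: [3.141, 0.001, -2.888]
contact_force: [-0.6, -0.6, -0.3]
opening: 0.454
grasp_force: 0.0
```

send_rows(
  moves=[
    [[0,-0.001,-0.003,0,0,0,-0.1],[0,0,-0.0015,0,0,0,-0.1],[0,0,0,0,0,0,-0.1],[0,0,0,0,0,0,-0.5],[0,0,0,0,0,0,-1],[0,0,0,0,0,0,-1],[0,0,0,0,0,0,-1],[0,0,0,0,0,0,-1]],
  ],
)

```text
clock: 27.9
eef_pos: [524.5, 286.5, 17.7]
tcp_rot: [3.142, 0.0, -2.887]
contact_force: [-0.2, 0.2, 3.3]
opening: 0.098
grasp_force: 49.2
```

send_rows(
  moves=[
    [[0,0,0.01,0,0,0,-1],[0,0,0.03,0,0,0,-1],[0,0,0.04,0,0,0,-1],[0,0,0.03,0,0,0,-1],[0,-0.02,0,0,0,-0.03,-1],[-0.002,-0.035,0,0,0,-0.045,-1],[-0.003,-0.035,0,0,0,-0.045,-1],[-0.003,-0.035,0,0,0,-0.045,-1],[-0.003,-0.035,0,0,0,-0.045,-1],[-0.003,-0.035,0,0,0,-0.045,-1]],
  ],
)

```text
clock: 28.9
eef_pos: [509.4, 89.6, 127.2]
tcp_rot: [-3.141, -0.001, 3.138]
contact_force: [1.1, 0.3, -0.6]
opening: 0.095
grasp_force: 48.9
```

send_rows(
  moves=[
    [[-0.002,-0.035,0,0,0,-0.045,-1],[-0.001,-0.0345,0,0,0,-0.05,-1],[0,0,-0.02,0,0,0,-1],[0,0,-0.03,0,0,0,-1],[0,0,-0.02,0,0,0,-1],[0,0,-0.01,0,0,0,-1],[0,0,0,0,0,0,-1],[0,0,0,0,0,0,-1]],
  ],
)

```text
clock: 29.7
eef_pos: [507.5, 21.8, 47.9]
tcp_rot: [-3.142, 0.0, 3.046]
contact_force: [0.2, -0.2, -0.3]
opening: 0.098
grasp_force: 48.9
```

send_rows(
  moves=[
    [[0,0,-0.005,0,0,0,-1],[0,0,-0.003,0,0,0,-1],[0,0,0,0,0,0,-1],[0,0,0,0,0,0,-0.6],[0,0,0,0,0,0,-0.5],[0,0,0,0,0,0,-0.5],[0,0,0.02,0,0,0,-0.5],[0,0,0.04,0,0,0,-0.3],[0,0,0.03,0,0,0,-0.1],[-0.005,0.03,0.01,0,0,0.01,-0.1]],
  ],
)

```text
clock: 30.7
eef_pos: [504.7, 50.6, 142.7]
tcp_rot: [3.141, 0.005, 3.053]
contact_force: [0.5, 0.9, -0.4]
opening: 0.449
grasp_force: 0.0
```

send_rows(
  moves=[
    [[-0.0095,0.037,0,0,0,0.01,-0.1],[-0.0095,0.037,0,0,0,0.01,-0.1],[-0.0095,0.037,0,0,0,0.01,-0.1],[-0.0095,0.037,0,0,0,0.01,-0.1],[-0.0095,0.037,0,0,0,0.01,-0.1],[-0.0095,0.037,0,0,0,0.01,-0.1],[-0.0095,0.037,0,0,0,0.01,-0.1],[-0.0095,0.037,0,0,0,0.01,-0.1],[-0.0095,0.037,-0.02,0,0,0.004,-0.1],[0,0,-0.03,0,0,0,-0.1]],
  ],
)

```text
clock: 31.7
eef_pos: [417.5, 390.3, 90.8]
tcp_rot: [3.137, 0.004, -3.14]
contact_force: [0.3, 0.3, -0.0]
opening: 0.45
grasp_force: 0.0
```

send_rows(
  moves=[
    [[0,0,-0.03,0,0,0,-0.1],[0,0,-0.02,0,0,0,-0.1],[0,0,0,0,0,0,-0.1],[0,0,0,0,0,0,-0.1]],
  ],
)

```text
clock: 32.1
eef_pos: [416.9, 384.9, 39.7]
tcp_rot: [-3.141, -0.0, 3.14]
contact_force: [0.4, -0.8, 1.0]
opening: 0.448
grasp_force: 0.0
```

```bash
cat >> h.py <<'E'
def blobs(im,box):
    x0,y0,x1,y1=box; h=cv2.cvtColor(np.ascontiguousarray(im[y0:y1,x0:x1]),cv2.COLOR_RGB2HSV)
    m=((h[...,1]>80)&(h[...,0]<25)&(h[...,2]>60)).astype(np.uint8)
    n,l,st,c=cv2.connectedComponentsWithStats(m)
    for i in range(1,n):
        if st[i,4]>15: print((st[i]+[x0,y0,0,0,0]).tolist(),(c[i]+[x0,y0]).round(1).tolist())
E
python3 -c "
from h import *
s=sense();print(s['eef_pos'],s['tcp_rot'],s['contact_force'],s['opening'])
f=snap('side');g=snap('top')
blobs(g['img'],(100,190,225,310)); print('side'); blobs(f['img'],(110,140,220,250))
save(g,'t5.png',(120,100,360,280),3.3)"
```

```text
[416.92558298 384.91998217  39.70171359] [-3.14122914e+00 -4.03634568e-04  3.13974441e+00] [ 0.43164159 -0.77539934  0.96935768] 0.44751273538273845
[134, 249, 8, 9, 45] [138.6, 252.1]
[134, 268, 11, 8, 46] [139.6, 271.9]
side
[166, 171, 5, 5, 19] [167.6, 173.2]
[148, 180, 9, 8, 42] [151.8, 183.8]
```

send_rows(
  moves=[
    [[0,0,-0.01,0,0,0,-0.1],[0,0,-0.009,0,0,0,-0.1],[0,0,-0.003,0,0,0,-0.1],[0,0,0,0,0,0,-0.1],[0,0,0,0,0,0,-0.5],[0,0,0,0,0,0,-1],[0,0,0,0,0,0,-1],[0,0,0,0,0,0,-1],[0,0,0,0,0,0,-1]],
  ],
)

```text
clock: 33.1
eef_pos: [417.1, 385.1, 17.8]
tcp_rot: [3.141, 0.0, 3.14]
contact_force: [-0.4, 0.7, 4.2]
opening: 0.094
grasp_force: 49.3
```

send_rows(
  moves=[
    [[0,0,0.01,0,0,0,-1],[0,0,0.03,0,0,0,-1],[0,0,0.04,0,0,0,-1],[0,0,0.03,0,0,0,-1],[0.006,-0.024,0,0,0,0,-1],[0.008,-0.038,0,0,0,0,-1],[0.008,-0.038,0,0,0,0,-1],[0.008,-0.038,0,0,0,-0.01,-1],[0.008,-0.038,0,0,0,-0.01,-1],[0.008,-0.038,0,0,0,-0.01,-1]],
  ],
)

```text
clock: 34.1
eef_pos: [463.0, 169.5, 128.1]
tcp_rot: [3.141, 0.0, 3.11]
contact_force: [0.9, 1.3, -0.2]
opening: 0.095
grasp_force: 48.9
```

send_rows(
  moves=[
    [[0.008,-0.038,0,0,0,-0.02,-1],[0.008,-0.038,0,0,0,-0.02,-1],[0.008,-0.038,0,0,0,-0.02,-1],[0.008,-0.038,0,0,0,-0.004,-1],[0.008,-0.042,0,0,0,0,-1],[0,0,-0.03,0,0,0,-1],[0,0,-0.03,0,0,0,-1],[0,0,-0.02,0,0,0,-1],[0,0,0,0,0,0,-1],[0,0,0,0,0,0,-1]],
  ],
)

```text
clock: 35.1
eef_pos: [503.0, -23.0, 48.0]
tcp_rot: [-3.142, -0.0, 3.046]
contact_force: [-0.4, -0.5, -0.8]
opening: 0.096
grasp_force: 48.9
```

send_rows(
  moves=[
    [[0,0,-0.005,0,0,0,-1],[0,0,-0.003,0,0,0,-1],[0,0,0,0,0,0,-1],[0,0,0,0,0,0,-0.6],[0,0,0,0,0,0,-0.5],[0,0,0,0,0,0,-0.5],[0,0,0.02,0,0,0,-0.5],[0,0,0.04,0,0,0,-0.3],[0,0,0.03,0,0,0,0],[0.0034,-0.037,0.02,0,0,-0.02,0.4]],
  ],
)

```text
clock: 36.1
eef_pos: [506.9, -58.1, 151.7]
tcp_rot: [3.141, 0.002, 3.029]
contact_force: [-0.0, -1.0, 0.1]
opening: 0.655
grasp_force: 0.0
```

send_rows(
  moves=[
    [[0.0034,-0.037,0,0,0,-0.02,0.4],[0.0034,-0.037,0,0,0,-0.022,0.4],[0.0034,-0.037,0,0,0,-0.022,0.4],[0.0034,-0.037,0,0,0,-0.022,0.4],[0,0,0,0,0,0,0.4],[0,0,0,0,0,0,0.4]],
  ],
)

```text
clock: 36.7
eef_pos: [519.6, -208.5, 149.3]
tcp_rot: [3.141, -0.0, 2.938]
contact_force: [-1.0, -0.2, -0.3]
opening: 0.7
grasp_force: 0.0
```

```bash
python3 -c "
from h import *
s=sense();print(s['eef_pos'],s['tcp_rot'],s['contact_force'],s['opening'])
f=snap('side');g=snap('top')
im=g['img'][180:240,410:450].astype(int).min(2); ys,xs=np.where(im>135); print(len(xs),xs.mean()+410,ys.mean()+180,xs.min()+410,xs.max()+410,ys.min()+180,ys.max()+180)
blobs(g['img'],(100,190,225,310))
k=3.3;a=cv2.resize(g['img'][140:320,225:345],None,fx=k,fy=k,interpolation=2); b=cv2.resize(g['img'][140:320,350:470],None,fx=k,fy=k,interpolation=2)
cv2.imwrite('pics/e1.png',np.hstack([a,b])[:,:,::-1])"
```

```text
[ 519.5919644  -208.50007577  149.31155245] [ 3.14127603e+00 -4.62323366e-04  2.93808365e+00] [-1.01772837 -0.24115631 -0.30709882] 0.699932299425914
1263 427.2050673000792 210.17973079968328 410 449 185 239
```

View pics/e1.png

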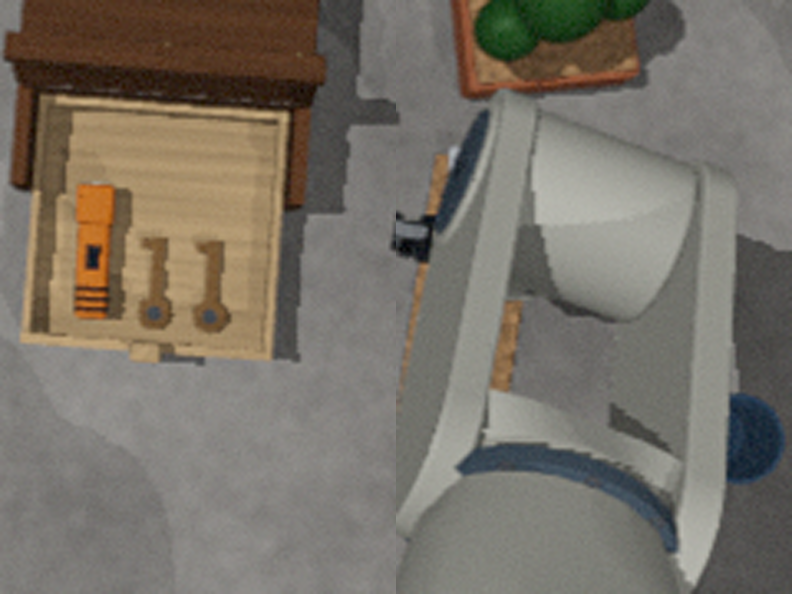

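e1: torch (95,250) and both keys (155,285),(212,285) lie in the tray; the padlock is hidden by the arm here, so I check it numerically in the side view.

```bash
python3 -c "
from h import *
a=cv2.resize(cv2.imread('pics/side0.png')[:,:,::-1],(560,420),interpolation=cv2.INTER_AREA); b=load('side')['img']
for im in (a,b):
    c=im[310:355,375:440].astype(int); m=(c.min(2)>140); ys,xs=np.where(m); print(m.sum(),xs.mean()+375,ys.mean()+310,xs.min()+375,xs.max()+375,ys.min()+310,ys.max()+310)
"
```

```text
260 406.28076923076924 330.0769230769231 394 423 322 339
38 416.13157894736844 324.0 405 422 321 330
```

```bash
python3 -c "
from h import *
a=cv2.resize(cv2.imread('pics/side0.png')[:,:,::-1],(560,420),interpolation=cv2.INTER_AREA); b=load('side')['img']
x=np.hstack([i[310:355,375:440] for i in (a,b)])
for i in (a,b):
    print(); 
    for r in range(314,348,3): print(' '.join('%3d'%v for v in i[r,386:430:3].min(1)))
"
```

```text
120 121 121 116 116 112 116 115 114 113 113 110 111 110 109
118 115 115 114 113 112 112 113 110 112 111 112 115 113 112
119 117 115 113 111 109 102 105 105 106 112 103 106 109 112
115 117 114 104  99 106 132 154 136 143 129 150 111 109 112
109 111 111 111 144 155 158 156 154  89  70  82 155 112 113
110 111 110 155 158 156 155 157 156 142 102 109 148 107 110
114 115 103 120 157 158 159 154 155 158 139 135  89 105 107
111 111 108  67 148 156 157 156 153 127  91  68  80 110 105
113 110 110  90 105 158 149 117  92  79  68 103 109 110 111
113 112 110 106  90 100  87  76  69  68  84 110 111 114 118
114 108 113 113 109  75  64  72  84 110 113 112 111 114 116
108 110 110 109 110  97  88 109 109 114 115 115 111 117 119

117 117 115 115 111 109 112 111 111 110 111 107 109 109 108
103 114 115 114 111 112 114 109 109 110 113 110 114 112 111
 72  81 114 111 111 104 106 103 107 106 110 102 105 108 113
 70  72  81  99 100 102 133 151 135 138 121 148 108 109 108
 67  65  69  65  87  90  88  89  92  74  69  76 153 109 113
 62  70  75  92  91  89  88  89  92  86 100 113 142 107 105
 68  70  74  87  92  93  86  91  91  92  91 110  81 108 106
 63  63  68  52  90  89  90  93  93  92  78  67  80 110 104
 68  66  67  61  80  96  94  90  82  76  68  67 108 110 109
 67  65  64  65  76  90  83  72  67  69  66  66  79 110 116
 68  66  67  65  63  68  67  68  65  64  67  65  66 108 114
 65  65  65  68  64  64  65  65  64  67  69  67  69  90 116
```

Padlock unmoved (just shadowed).

send_rows(
  moves=[
    [[0.003,-0.031,0,0,0,-0.018,0.4],[0.003,-0.031,0,0,0,-0.018,0.4],[0.003,-0.031,0,0,0,-0.018,0.4],[0.003,-0.031,0,0,0,-0.018,0.4],[0.003,-0.031,-0.02,0,0,-0.018,0.4],[0.003,-0.031,-0.03,0,0,-0.019,0.4],[0,0,-0.03,0,0,0,0.4],[0,0,-0.02,0,0,0,0.4],[0,0,0,0,0,0,0.4],[0,0,0,0,0,0,0.4]],
  ],
  grip_force=60,
)

```text
clock: 37.8
eef_pos: [538.3, -392.9, 49.7]
tcp_rot: [3.141, -0.001, 2.832]
contact_force: [0.7, -0.7, 0.5]
opening: 0.695
grasp_force: 0.0
```

send_rows(
  moves=[
    [[0,0,-0.015,0,0,0,0.4],[0,0,-0.01,0,0,0,0.4],[0,0,-0.005,0,0,0,0.4],[0,0,0,0,0,0,0.4],[0,0,0,0,0,0,0],[0,0,0,0,0,0,-0.5],[0,0,0,0,0,0,-1],[0,0,0,0,0,0,-1],[0,0,0,0,0,0,-1],[0,0,0,0,0,0,-1]],
  ],
)

```text
clock: 38.8
eef_pos: [538.4, -394.5, 20.2]
tcp_rot: [-3.141, 0.001, 2.831]
contact_force: [-1.1, -0.7, 6.4]
opening: 0.405
grasp_force: 61.4
```

send_rows(
  moves=[
    [[0,0,0.01,0,0,0,-1],[0,0,0.03,0,0,0,-1],[0,0,0.04,0,0,0,-1],[0,0,0.04,0,0,0,-1],[0,0.025,0.01,0,0,0,-1],[0,0.038,0,0,0,0.02,-1],[0,0.038,0,0,0,0.025,-1],[0,0.038,0,0,0,0.025,-1],[0,0.038,0,0,0,0.025,-1],[0,0.038,0,0,0,0.025,-1]],
  ],
)

```text
clock: 39.8
eef_pos: [537.3, -177.4, 149.7]
tcp_rot: [3.141, -0.0, 2.952]
contact_force: [0.3, 0.1, -1.9]
opening: 0.404
grasp_force: 60.5
```

send_rows(
  moves=[
    [[0,0.038,0,0,0,0.025,-1],[0.01,0.038,0,0,0,0.025,-1],[0.01,0.038,0,0,0,0.025,-1],[0.01,0.046,0,0,0,0.02,-1],[0,0,-0.03,0,0,0,-1],[0,0,-0.04,0,0,0,-1],[0,0,-0.02,0,0,0,-1],[0,0,0,0,0,0,-1],[0,0,0,0,0,0,-1]],
  ],
)

```text
clock: 40.7
eef_pos: [567.9, -19.0, 59.9]
tcp_rot: [3.142, -0.001, 3.046]
contact_force: [-0.2, 0.2, -1.4]
opening: 0.409
grasp_force: 60.5
```

send_rows(
  moves=[
    [[0,0,-0.012,0,0,0,-1],[0,0,-0.006,0,0,0,-1],[0,0,0,0,0,0,-1],[0,0,0,0,0,0,-0.1],[0,0,0,0,0,0,0.2],[0,0,0,0,0,0,0.2],[0,0,0.02,0,0,0,0.2],[0,0,0.03,0,0,0,0.2],[0,0,0.03,0,0,0,0.2],[0,0,0.02,0,0,0,0.2]],
  ],
)

```text
clock: 41.7
eef_pos: [568.7, -19.1, 143.8]
tcp_rot: [3.141, 0.002, 3.046]
contact_force: [0.2, 0.7, -0.7]
opening: 0.604
grasp_force: 0.0
```

send_rows(
  moves=[
    [[-0.03,0.0125,0,0,0,0,0.2],[-0.03,0.0125,0,0,0,0,0.2],[-0.03,0.0125,0,0,0,0,0.2],[-0.03,0.013,0,0,0,0,0.2],[-0.03,0,0,0,0,0,0.2],[-0.03,0,0,0,0,0,0.2],[0,0,0,0,0,0,0.2],[0,0,0,0,0,0,0.2]],
  ],
)

```text
clock: 42.5
eef_pos: [388.3, 31.5, 142.0]
tcp_rot: [3.141, 0.002, 3.046]
contact_force: [1.0, -0.2, -0.3]
opening: 0.598
grasp_force: 0.0
```

```bash
python3 -c "
from h import *
s=sense();print(s['eef_pos'],s['tcp_rot'],s['contact_force'],s['opening'])
g=snap('top');f=snap('side')
im=g['img'][140:250,225:345]; h=cv2.cvtColor(np.ascontiguousarray(im),cv2.COLOR_RGB2HSV)
m=((h[...,1]<40)&(h[...,2]>120)).astype(np.uint8);m=m
n,l,st,c=cv2.connectedComponentsWithStats(m)
for i in range(1,n):
  if st[i,4]>60: print(st[i].tolist(),(c[i]+[225,140]).round(1), atz(g,c[i]+[225,140],40).round(0))
"
```

```text
[388.31913845  31.51737907 142.04452608] [3.14130891e+00 1.66630539e-03 3.04597843e+00] [ 0.97917776 -0.24480675 -0.34177544] 0.597560072751414
[0, 0, 6, 15, 61] [227.2 144.8] [722. 138.  40.]
[109, 0, 11, 30, 251] [338.9 153.3] [ 693. -160.   40.]
[0, 18, 40, 92, 686] [232.  218.4] [525. 129.  40.]
[90, 38, 30, 72, 1560] [331.2 220.6] [ 513. -134.   40.]
[55, 44, 15, 27, 281] [286.9 198.7] [574. -18.  40.]
```

send_rows(
  moves=[
    [[0.03,0,0,0,0,0,0.2],[0.0295,0,0,0,0,0,0.2],[0,0,-0.02,0,0,0,0.2],[0,0,-0.03,0,0,0,0.2],[0,0,-0.016,0,0,0,0.2],[0,0,0,0,0,0,0.2],[0,0,0,0,0,0,-0.2],[0,0,0,0,0,0,-1],[0,0,0,0,0,0,-1],[0,0,0,0,0,0,-1]],
  ],
)

```text
clock: 43.6
eef_pos: [448.7, 31.7, 76.6]
tcp_rot: [3.141, 0.003, 3.046]
contact_force: [1.9, 2.5, 4.1]
opening: 0.261
grasp_force: 59.7
```

send_rows(
  moves=[
    [[0,0,0,0,0,0,-1],[0.004,-0.0004,0,0,0,0,-1],[0.01,-0.001,0,0,0,0,-1],[0.014,-0.0013,0,0,0,0,-1],[0.014,-0.0013,0,0,0,0,-1],[0.014,-0.0013,0,0,0,0,-1],[0.014,-0.0013,0,0,0,0,-1],[0.014,-0.0013,0,0,0,0,-1],[0.014,-0.0013,0,0,0,0,-1],[0.014,-0.0013,0,0,0,0,-1]],
  ],
)

```text
clock: 44.6
eef_pos: [560.2, 20.8, 76.5]
tcp_rot: [-3.142, 0.001, 3.046]
contact_force: [-1.9, 0.9, 8.7]
opening: 0.261
grasp_force: 60.4
```

send_rows(
  moves=[
    [[0.01,-0.0009,0,0,0,0,-1],[0.006,-0.0006,0,0,0,0,-1],[0.003,-0.0003,0,0,0,0,-1],[0,0,0,0,0,0,-1],[0,0,0,0,0,0,-1]],
  ],
)

```text
clock: 45.1
eef_pos: [577.3, 19.2, 76.6]
tcp_rot: [-3.141, -0.002, 3.046]
contact_force: [-6.6, 0.8, 13.0]
opening: 0.264
grasp_force: 61.0
```

send_rows(
  moves=[
    [[0.002,0,0,0,0,0,-1],[0.002,0,0,0,0,0,-1],[0,0,0,0,0,0,-1],[0,0,0,0,0,0,-1]],
  ],
)

```text
clock: 45.5
eef_pos: [577.5, 19.2, 76.4]
tcp_rot: [-3.141, -0.01, 3.046]
contact_force: [-20.9, 2.1, 27.8]
opening: 0.259
grasp_force: 62.6
```

send_rows(
  moves=[
    [[-0.003,0,0,0,0,0,-1],[0,0,0,0,0,0,-0.3],[0,0,0,0,0,0,0.1],[0,0,0,0,0,0,0.1],[0,0,0.02,0,0,0,0.1],[0,0,0.04,0,0,0,0.1],[0,0,0.04,0,0,0,-0.5],[0,0,0.04,0,0,0,-1],[0,0,0.02,0,0,0,-1],[0,0,0,0,0,0,-1]],
  ],
)

```text
clock: 46.5
eef_pos: [581.5, 19.1, 238.9]
tcp_rot: [3.141, 0.006, 3.046]
contact_force: [0.1, -0.4, -0.2]
opening: -0.001
grasp_force: 0.0
```

```bash
python3 -c "
from h import *
s=sense();print(s['eef_pos'],s['contact_force'],s['opening'])
f=snap('side');g=snap('top')
k=1.9
a=cv2.resize(f['img'][95:335,190:400],None,fx=k,fy=k,interpolation=2); b=cv2.resize(g['img'][95:335,210:420],None,fx=k,fy=k,interpolation=2)
cv2.imwrite('pics/f1.png',np.hstack([a,b])[:,:,::-1])"
```

```text
[581.50789822  19.10789849 238.94600338] [ 0.08370082 -0.37783993 -0.16487583] -0.0007370543480062322
```

send_rows(
  moves=[
    [[0.03,-0.0025,0,0,0,0,-1],[0.035,-0.003,0,0,0,0,-1],[0.035,-0.003,0,0,0,0,-1],[0.033,-0.003,0,0,0,0,-1],[0,0,0,0,0,0,-1],[0,0,-0.03,0,0,0,-1],[0,0,-0.03,0,0,0,-1],[0,0,-0.02,0,0,0,-1],[0,0,-0.01,0,0,0,-1],[0,0,0,0,0,0,-1]],
  ],
)

```text
clock: 47.6
eef_pos: [710.5, 7.7, 142.9]
tcp_rot: [-3.141, -0.005, 3.046]
contact_force: [-0.2, -0.8, -0.3]
opening: -0.001
grasp_force: 0.0
```

send_rows(
  moves=[
    [[-0.01,0.001,0,0,0,0,-1],[-0.01,0.001,0,0,0,0,-1],[-0.01,0.001,0,0,0,0,-1],[-0.008,0.0007,0.002,0,0,0,-1],[-0.008,0.0007,0.002,0,0,0,-1],[-0.008,0.0007,0.002,0,0,0,-1],[-0.006,0.0006,0.003,0,0,0,-1],[-0.006,0.0006,0.003,0,0,0,-1],[0,0,0,0,0,0,-1]],
  ],
)

```text
clock: 48.5
eef_pos: [645.8, 14.0, 158.1]
tcp_rot: [3.142, 0.0, 3.046]
contact_force: [-0.6, -0.4, -0.4]
opening: 0.0
grasp_force: 0.0
```

send_rows(
  moves=[
    [[-0.007,0.0007,-0.002,0,0,0,-1],[-0.007,0.0007,-0.004,0,0,0,-1],[-0.007,0.0007,-0.005,0,0,0,-1],[-0.005,0.0005,-0.006,0,0,0,-1],[-0.005,0.0005,-0.006,0,0,0,-1],[-0.005,0.0005,-0.007,0,0,0,-1],[0,0,0,0,0,0,-1]],
  ],
)

```text
clock: 49.2
eef_pos: [608.9, 17.6, 126.1]
tcp_rot: [-3.141, -0.003, 3.046]
contact_force: [1.0, -0.3, 0.5]
opening: 0.0
grasp_force: 0.0
```

send_rows(
  moves=[
    [[-0.004,0.0004,-0.005,0,0,0,-1],[-0.004,0.0004,-0.005,0,0,0,-1],[-0.003,0.0003,-0.005,0,0,0,-1],[-0.003,0.0003,-0.004,0,0,0,-1],[0,0,-0.002,0,0,0,-1],[0,0,0,0,0,0,-1],[0,0,0,0,0,0,-1]],
  ],
)

```text
clock: 49.9
eef_pos: [596.6, 18.9, 106.5]
tcp_rot: [3.142, 0.0, 3.046]
contact_force: [-0.8, -1.0, 1.0]
opening: 0.002
grasp_force: 0.0
```

send_rows(
  moves=[
    [[0,0,-0.001,0,0,0,-1],[0,0,-0.001,0,0,0,-1],[0,0,0,0,0,0,-1],[0,0,0,0,0,0,-1]],
  ],
)

```text
clock: 50.3
eef_pos: [596.5, 19.0, 104.5]
tcp_rot: [3.142, 0.0, 3.046]
contact_force: [-0.1, -0.2, 0.4]
opening: 0.004
grasp_force: 0.0
```

send_rows(
  moves=[
    [[-0.003,0,-0.001,0,0,0,-1],[-0.003,0,-0.001,0,0,0,-1],[0,0,-0.001,0,0,0,-1],[0,0,-0.001,0,0,0,-1],[0,0,-0.001,0,0,0,-1],[0,0,0,0,0,0,-1],[0,0,0,0,0,0,-1]],
  ],
)

```text
clock: 51.0
eef_pos: [589.8, 18.9, 101.7]
tcp_rot: [-3.142, -0.001, 3.046]
contact_force: [-10.6, -0.4, 27.1]
opening: -0.001
grasp_force: 13.6
```

send_rows(
  moves=[
    [[0,0,0.02,0,0,0,-1],[0,0,0.04,0,0,0,-1],[0,0,0.04,0,0,0,-1],[-0.04,0,0.02,0,0,0,-1],[-0.045,0,0,0,0,0,-1],[-0.045,0,0,0,0,0,-1],[-0.045,0,0,0,0,0,-1],[-0.04,0,0,0,0,0,-1],[0,0,0,0,0,0,-1],[0,0,0,0,0,0,-1]],
  ],
)

```text
clock: 52.0
eef_pos: [375.2, 19.0, 219.9]
tcp_rot: [3.141, 0.001, 3.046]
contact_force: [0.7, -0.1, 0.4]
opening: 0.002
grasp_force: 0.0
```

```bash
python3 -c "
from h import *
s=sense();print(s['eef_pos'],s['contact_force'],s['qpos'].round(2))
f=snap('side');g=snap('top')
k=1.9
a=cv2.resize(f['img'][95:335,190:400],None,fx=k,fy=k,interpolation=2); b=cv2.resize(g['img'][95:335,210:420],None,fx=k,fy=k,interpolation=2)
cv2.imwrite('pics/f2.png',np.hstack([a,b])[:,:,::-1])"
```

```text
[375.17264337  18.95236811 219.85985336] [ 0.69705609 -0.07472272  0.38181364] [ 0.05 -0.02  2.16 -0.    1.   -1.43]
```

View pics/f2.png

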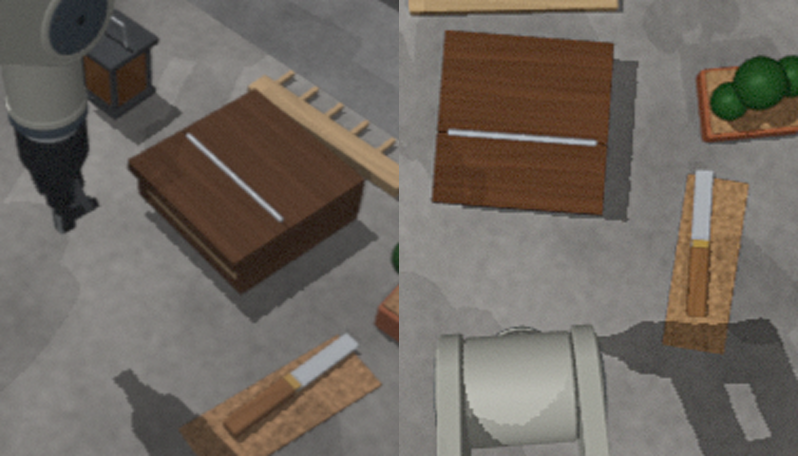

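f2: flap shut level (same outline as at the start, front edge (433,205)–(603,213)), tray home, blade flat on its mat.

```bash
python3 -c "
from rig import sign_off
print(sign_off())"
```

```text
the job is handed in; nothing more can be done
None
```

Handed in, with no verdict returned: the torch, padlock and both keys are in the tray (there was no stone), the tray is home, the flap is shut, the pry blade is flat on its mat, and the cup, bonsai and lantern were not touched as far as I could see.

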